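# Gather the salvaged nuts in the corner of a tote

## Robot

A 7-joint arm with a two-finger parallel gripper is mounted at the origin on the work surface. World frame = base frame: x ahead of the robot, y to its left, z up, the work surface at z = 0. Lengths are in m, angles in rad, forces in N, time in s.
With the tool pointing down it reaches from about 0.425 to 0.925 m from the base axis. Payload 6.8 kg.
Tool frame: the origin (TCP) lies on the centre line of the jaws, within the pads' length; the fingertips stand 8 mm ahead of it and the grasp point (between the pads) lies 11 mm behind it (r.finger_overhang is the distance from the TCP to the fingertips, in m); x points along the fingers, z is the direction in which the jaws open and shut, and the axes are right-handed (so a half turn about x gives the same grasp; the last joint's range is limited). The gripper opens to 85 mm and grips with 20 to 120 N. Pads are 22 mm wide; open, the fingers measure 114 mm over their backs; the gripper's body (76 mm by 85 mm) begins 54 mm behind the grasp point. The pads swing forward as they close: fully open they stand 13 mm farther back than shut.
Start: joints at [-1.45, 0.477, 0.022, 1.555, -0.011, 1.109, -0.083], TCP at [0.153, 0.657, 0.239] pointing down, gripper open.
Joint ranges: [-2.96, 2.96], [-0.34, 2.1], [-1.41, 1.46], [0.24, 2.44], [-1.37, 4.51], [0.17, 1.92], [-2.96, 2.96]. Speed limits (rad/s): [2.39, 2.39, 3.14, 3.14, 3.14, 3.14, 3.14].

## Interface

Orientations are given as a rotation vector (axis times angle).
In Python, from bench import r gives the robot as it stands. The module is installed in compiled form; this text tells all that it offers.
- The arm moves only by the tool play_rows, never from a script. Its argument "plan" is a list of rows, each a list of 5 numbers: the opening, from -1 (shut) to 1 (fully open), then the shift along the world's x, y, z in m, then the turn about the world's z in rad. A call has 1 to 10 rows; each row is the pose to reach, as a shift and turn from the pose commanded when the call began; what a row does not reach only later rows make up. A row lasts 1/10 s, in which the tool goes at most 50 mm and 8.59 degrees, less where a joint would pass 70% of its speed; a pose out of reach is approached as far as the arm can. A call with a gripper value outside its range is refused whole. The fingers move at their own pace and stop on an object; "force" is the grip in N (left out, the last holds). Time passes only in rows, so rows that repeat a pose let the fingers close. It gives the time, the measured TCP pose, the force and the opening at its end, in the units of the state.
- r.get_obs(): the state, without advancing time (a new reading comes with each control period).
- r.grab_frame(name): name is "scene" or "top" or "wrist"; returns a dict with "pixels" (384x512x3 uint8, blue, green, red), "z_map" (384x512 float32, m along the optical axis (not along the pixel's ray), 0 where there is no reading), "vfov" (degrees; the focal length in pixels is half the picture's height over the tangent of half this angle, whatever the lens; pixels are square), "cx", "cy" (the principal point, pixels), "R" (3x3) and "t" (3): a world point X has camera coordinates R X + t; the wrist camera has in their place "tool_from_camera" (4x4, takes a point from camera to tool coordinates, whose origin is the TCP and whose axes are the tool frame's). Camera axes: x right, y down, z forward; pixel columns grow to the right and rows downward; lengths in m; the calibration is good to about 2 mm. A picture is of the moment at which its call begins: read the wrist's pose just before it.
- r.hand_in(): hands the job in, once; it reports no verdict.
Trained networks look in a picture, given as the dict that the camera call returned (one of the last four; its "shot" number tells which), for a name from the list of things; names that differ only in an ending like _2 or _b are one class to them, and where a whole thing is asked for, a point or a joint stands for the part that bears it (a point fixed in the world has none). Each returns a list of dicts, best first, with "conf" (0 to 1); they miss things now and then, are a little off and sometimes report something else, mostly with a low value. They report only what shows in the picture. A call takes as long as a camera call. They do not tell look-alikes from the thing itself.
- r.outline_of(picture, label): "mask" (384x512 bool, what is visible of it) and "bbox" ([left, top, right, bottom] as shares, 0 to 1, of the picture: columns of its width, rows of its height, round what is visible of it).
- r.pinpoint(picture, label): "position" ([column, row] as shares, 0 to 1, of the picture: columns of its width, rows of its height: a listed point, or the origin of a listed thing).
The state is a dict: "clock": time; "joints": joint angles; "qvel": joint speeds; "tau": joint torques, N m; "tcp_pos": TCP position; "orientation": TCP orientation; "contact_force": force on the tool from outside, world axes, zero at the start; "moment": the same for the moment, N m; "grip_width": finger opening in m.
Only numpy, scipy, OpenCV 4.12 (cv2) and the standard library are available. Lean on these libraries where they do the work, as an engineer would, in place of code of your own. Each camera call takes 0.05 s, during which the arm holds its last target.

## Task

Pick up the stray brass nut from the bench and drop it into the blue tote with the three steel nuts. Then take the tote by its black tab and lift that side so that the tote leans about 30 degrees towards its yellow-marked corner (that corner may stay on the bench) and all four nuts slide together into the yellow corner. Finish while still holding the tote tilted and still by the gripper, about where it stood and propped on nothing but the bench, and leave everything else on the bench where it is.

Things in the scene. Friction and masses are not known exactly. Their poses are not given: they have to be found in the camera images.
- tote: Loose open square blue tote, 0.35 kg, 160 x 160 mm (172 at the rim), 65 mm high, floor and walls 5 mm, slippery inside: nuts start to slide at about 10 degrees, 25 to 35 carry them all the way. Origin: centre of its underside; x, y along its sides, z up. The -x -y corner is marked yellow and faces roughly the robot (within 35 degrees); the black tab stands at the +x +y corner.
- tote_tab (a point): Point to grip on the black tab, 95 mm above the tote's underside, 105 mm from its centre towards the +x +y corner (axes: the tote's). The tab is an upright plate 10 mm thick, 40 mm long, its top 115 mm above the underside, 50 mm above the rim. Its length runs along the tote's diagonal (1, 1, 0); fingers close across the 10 mm along (1, -1, 0).
- tote_corner (a point): Inner bottom corner of the tote at the yellow mark, on the inner floor, at (-75, -75, 5) mm in the tote's frame. The nuts must gather here.
- tote_foot (a point): Outer bottom corner under the yellow mark, at (-80, -80, 0) mm in the tote's frame: the point on which the tote pivots when the tab is lifted.
- brass_nut: Loose brass-coloured hexagon nut, 24 mm across flats (28 mm across corners), 13 mm high, 33 g, lying flat on the bench to the left or right of the tote. Origin: centre of its underside, z up; one pair of flats faces its x axis (24 mm along x), the others at 60 degree steps from it.
- steel_nut_a: Loose steel hexagon nut of the same size as the brass one, lying flat somewhere on the floor of the tote away from the yellow corner at the start. Origin: centre of its underside.
- steel_nut_b: Loose steel hexagon nut of the same size as the brass one, lying flat somewhere on the floor of the tote away from the yellow corner at the start. Origin: centre of its underside.
- steel_nut_c: Loose steel hexagon nut of the same size as the brass one, lying flat somewhere on the floor of the tote away from the yellow corner at the start. Origin: centre of its underside.
- rubber_foot: Bystander: black rubber foot, a low cone 38 mm wide and 18 mm high, lying on the side where the brass nut is not. Origin: centre of its underside.
- screwdriver: Bystander: yellow-handled screwdriver lying left of and beyond the tote. Origin at its underside.
- wrench: Bystander: steel wrench lying right of and beyond the tote. Origin at its underside.
- hammer: Bystander: hammer with wooden handle lying on the right. Origin at its underside.
- jar: Bystander: amber jar 64 mm wide, 75 mm high, behind the tote. Origin: centre of its underside.
- bottle: Bystander: white bottle 60 mm wide, 170 mm high, back left. Origin: centre of its underside.
Not all that is in view belongs to the job. Of the things shaped like the brass_nut, the brass one is meant.

How it is judged:
By the outcome, as a careful person would: the job done as asked, in the order asked, and still so for the second after the job is handed in, while the arm keeps its last pose, push and grip.
It also fails if it takes over 51 s, if anything falls off the work surface, if the arm or the gripper's body presses on something with over 40 N, if the wrist force passes 120 N, or if a joint passes its speed limit or range.

## Working session

There is one attempt and no reset: what is moved stays moved. The work goes in short steps, Python scripts to look and compute and a tool call to move; the robot and the scene stay as the last step left them, time stands still between calls to the robot, and variables do not carry over. Pictures are saved under pics/ and viewed, and the job is handed in when it is done.

Besides the shell and the picture viewer there is one more tool, called after "Request:" as name([rows], argument=value, ...), one row to a line, values as JSON. play_rows: Moves the arm, as the interface text tells. Its arguments: {"type":"object","properties":{"plan":{"type":"array","items":{"type":"array","items":{"type":"number"}}},"force":{"type":"number"}},"required":["plan"]}

```bash
mkdir -p pics; cat > h.py <<'E'
import numpy as np, cv2
from bench import r
def K(p):
    f=p["pixels"].shape[0]/2/np.tan(np.radians(p["vfov"])/2); return f,p["cx"],p["cy"]
def world(p,u,v,z=None):
    """pixel-> world; via depth, or intersect plane z"""
    f,cx,cy=K(p); d=np.array([(u-cx)/f,(v-cy)/f,1.])
    R=np.array(p["R"]);t=np.array(p["t"]);C=-R.T@t
    if z is None: 
        return R.T@(d*p["z_map"][int(v),int(u)]-t)
    w=R.T@d; return C+w*(z-C[2])/w[2]
def cloud(p):
    f,cx,cy=K(p);H,W=p["z_map"].shape;u,v=np.meshgrid(np.arange(W),np.arange(H));z=p["z_map"]
    P=np.stack([(u-cx)/f*z,(v-cy)/f*z,z],-1); R=np.array(p["R"]);t=np.array(p["t"])
    return (P-t)@R
def pp(p,l):
    return [(np.array(q["position"])*[512,384],round(q["conf"],2)) for q in r.pinpoint(p,l)]
E
python3 - <<'E'
from h import *
print(r.get_obs())
for n in("top","scene"):
    p=r.grab_frame(n); cv2.imwrite(f"pics/{n}0.png",p["pixels"]); print(n,p["vfov"],p["R"],p["t"])
    for l in("brass_nut","steel_nut_a","tote","tote_tab","tote_corner","tote_foot","rubber_foot","jar","bottle"):
        print(l,[(np.round(q).tolist(),c,np.round(world(p,*q),3).tolist()) for q,c in pp(p,l) if 0<=q[0]<512 and 0<=q[1]<384])
E
```

```text
{'clock': 0.0, 'joints': array([-1.45009378,  0.47781805,  0.02232587,  1.55646309, -0.01147834,
        1.10929258, -0.08308461]), 'qvel': array([ 0.00165158,  0.00053231, -0.00037872, -0.00023981,  0.00069677,
        0.00084345,  0.00028251]), 'tau': array([-3.05893730e-05, -5.96457803e+01,  1.60773687e+00, -2.81202382e+01,
        1.24477889e-02,  9.09321418e-03, -1.57942719e-05]), 'tcp_pos': array([0.15297721, 0.6568382 , 0.23830849]), 'orientation': array([-1.04032052,  1.31014579,  1.03820293]), 'contact_force': array([ 0.13124767,  0.42242214, -0.35364419]), 'moment': array([ 0.03337108, -0.00104014,  0.01486183]), 'grip_width': 0.08534210943209758}
top 55.03441648828325 [[ 5.40849380e-02 -9.98536091e-01  7.03652733e-04]
 [-9.72784281e-01 -5.28490915e-02 -2.25605224e-01]
 [ 2.25312145e-01  1.15173422e-02 -9.74218552e-01]] [-0.04574435  0.56586932  0.82990611]
brass_nut [([99.0, 241.0], 0.6, [0.433, 0.35, 0.014]), ([120.0, 277.0], 0.46, [0.35, 0.286, 0.012]), ([122.0, 240.0], 0.41, [0.44, 0.293, 0.014]), ([148.0, 232.0], 0.39, [0.463, 0.232, 0.012])]
steel_nut_a [([237.0, 212.
[... 1127 characters left out ...]
482, -0.077, 0.009])]
tote [([232.0, 199.0], 0.6, [0.493, -0.031, -0.001]), ([195.0, 279.0], 0.28, [0.659, -0.239, 0.006])]
tote_tab [([226.0, 208.0], 0.92, [0.57, -0.092, 0.082]), ([236.0, 198.0], 0.64, [0.497, -0.021, 0.001]), ([134.0, 237.0], 0.33, [0.47, -0.317, 0.014])]
tote_corner [([242.0, 170.0], 0.95, [0.423, 0.049, 0.013]), ([249.0, 201.0], 0.25, [0.53, 0.002, 0.005])]
tote_foot [([242.0, 172.0], 0.69, [0.422, 0.049, 0.004])]
rubber_foot [([135.0, 237.0], 0.73, [0.47, -0.316, 0.014]), ([340.0, 182.0], 0.18, [0.633, 0.254, 0.02])]
jar [([329.0, 243.0], 0.58, [0.781, 0.073, 0.047])]
bottle [([383.0, 192.0], 0.61, [0.735, 0.319, 0.034]), ([251.0, 201.0], 0.24, [0.572, -0.019, 0.062])]
```

```bash
ls pics
```

```text
scene0.png
top0.png
```

```bash
python3 - <<'E'
import cv2
a=cv2.imread("pics/top0.png");b=cv2.imread("pics/scene0.png")
cv2.imwrite("pics/top0b.png",cv2.resize(a,(768,576),interpolation=cv2.INTER_CUBIC))
cv2.imwrite("pics/top0crop.png",cv2.resize(a[210:300,60:180],(800,600),interpolation=cv2.INTER_CUBIC))
cv2.imwrite("pics/scene0crop.png",cv2.resize(b[115:235,200:360],(800,600),interpolation=cv2.INTER_CUBIC))
E
```

```text
(no output)
```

View pics/top0b.png

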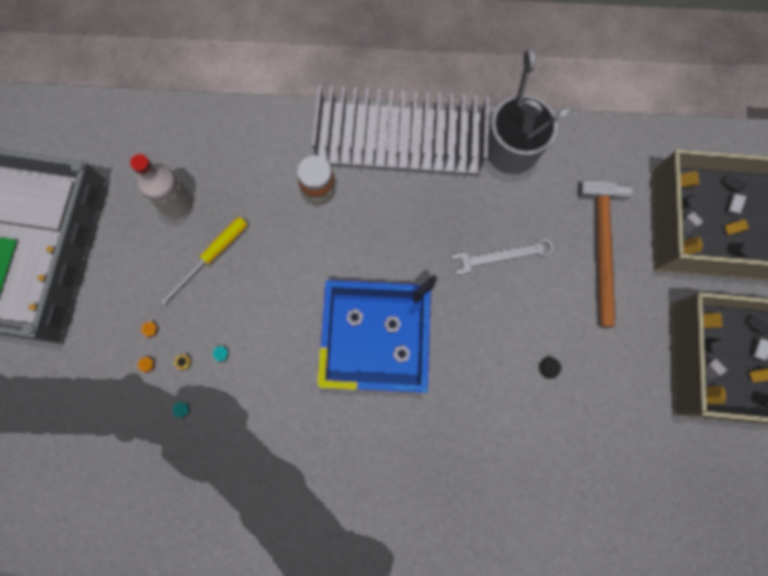

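View pics/top0crop.png

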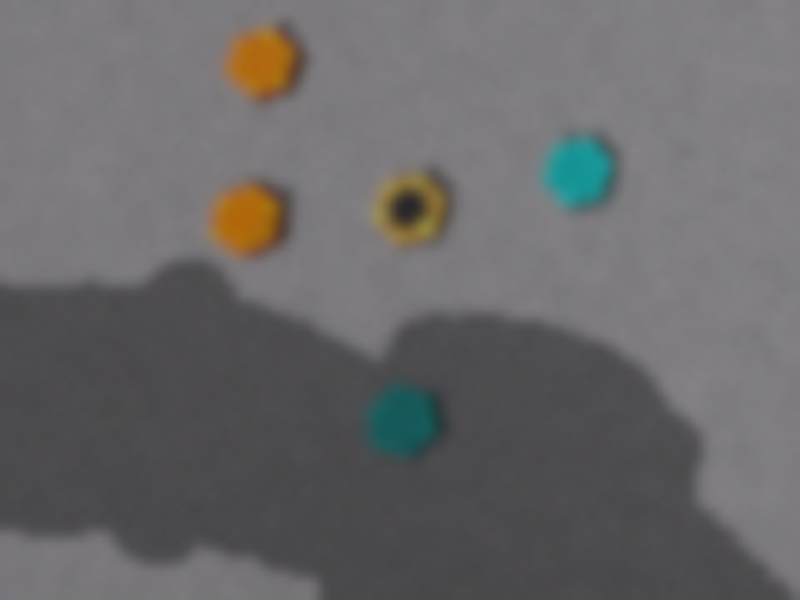

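View pics/scene0crop.png

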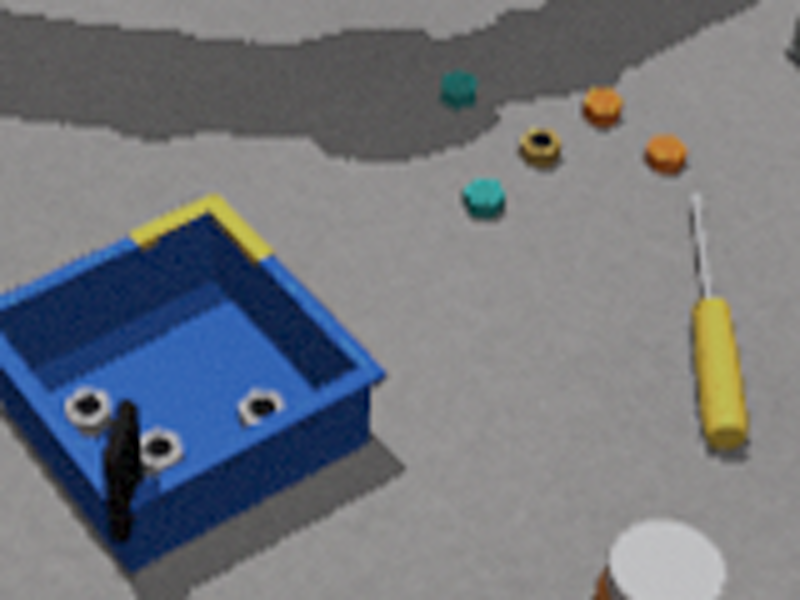

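The things shaped like the brass nut, in top-view pixels, are orange at (99,219) and (98,242), teal at (148,236) and (121,274), and gold at (121,241). Only the gold one is brass-coloured with a bore like the steel nuts. The oranges and teals are solid look-alikes, and the enlarged crops confirm this. The steel nuts show in the tote, the yellow corner faces the robot, and the black tab is at the far right.

```bash
python3 - <<'E'
from h import *
from scipy.spatial.transform import Rotation as Ro
o=r.get_obs();print(Ro.from_rotvec(o["orientation"]).as_matrix().round(3), r.finger_overhang)
for n in("top","scene"):
    p=r.grab_frame(n)
    for u in r.outline_of(p,"brass_nut"):
        m=u["mask"]; hsv=cv2.cvtColor(p["pixels"],cv2.COLOR_BGR2HSV)[m].mean(0).round()
        v,w=np.nonzero(m); C=cloud(p)[m]; c=(w.mean(),v.mean())
        print(n,u["conf"],m.sum(),np.round(c,1),hsv,world(p,*c,0.010).round(4))
    # tote rim from blue/yellow points at z ~0.065
    C=cloud(p); hsv=cv2.cvtColor(p["pixels"],cv2.COLOR_BGR2HSV)
    col=((hsv[...,0]>100)&(hsv[...,0]<130)&(hsv[...,1]>120))|((hsv[...,0]>22)&(hsv[...,0]<35)&(hsv[...,1]>150))
    m=col&(abs(C[...,0]-.49)<.16)&(abs(C[...,1]+.03)<.16)&(abs(C[...,2]-.065)<.006)
    q=C[m]; rect=cv2.minAreaRect(q[:,:2].astype(np.float32)); print("rim",m.sum(),rect,np.median(q[:,2]), cv2.boxPoints(rect).round(3).tolist())
E
```

```text
[[-0.    -0.974  0.227]
 [ 0.     0.227  0.974]
 [-1.     0.     0.   ]] 0.008
top 0.63 111 [ 97.1 243. ] [ 15. 176. 149.] [0.4297 0.3556 0.01  ]
top 0.56 90 [ 99.5 219.4] [ 16. 188. 155.] [0.4891 0.3582 0.01  ]
top 0.42 77 [146.8 235.8] [ 90. 184. 141.] [0.4542 0.2335 0.01  ]
top 0.39 92 [121.8 241.1] [ 23. 112. 111.] [0.4376 0.2947 0.01  ]
top 0.39 103 [120.8 273. ] [ 91. 151.  83.] [0.36   0.2867 0.01  ]
rim 1141 ((0.493000864982605, -0.023089826107025146), (0.17182303965091705, 0.17056508362293243), 0.16994981467723846) 0.06540925346137728 [[0.40700000524520874, 0.06199999898672104], [0.40700000524520874, -0.10899999737739563], [0.5789999961853027, -0.1080000028014183], [0.5789999961853027, 0.06199999898672104]]
scene 0.42 50 [332.2 145.7] [ 13. 170. 149.] [0.4941 0.3544 0.01  ]
scene 0.39 30 [290.8 132.7] [ 89. 173.  85.] [0.3653 0.2839 0.01  ]
rim 714 ((0.4947742521762848, -0.02566712349653244), (0.17622987926006317, 0.17352621257305145), 89.83439636230469) 0.06288854913017906 [[0.40799999237060547, -0.11400000005960464], [0.5809999704360962, -0.11400000005960464], [0.5820000171661377, 0.06199999898672104], [0.40799999237060547, 0.06300000101327896]]
```

Request:
play_rows([
  [0.2, 0.029, -0.036, -0.004, 0],
  [0.2, 0.057, -0.073, -0.008, 0],
  [0.2, 0.086, -0.109, -0.012, 0],
  [0.2, 0.114, -0.146, -0.016, 0],
  [0.2, 0.143, -0.182, -0.02, 0],
  [0.2, 0.171, -0.218, -0.024, 0],
  [0.2, 0.2, -0.255, -0.028, 0],
  [0.2, 0.228, -0.291, -0.032, 0],
  [0.2, 0.26, -0.33, -0.036, 0],
  [0.2, 0.285, -0.364, -0.04, 0],
])

```text
clock: 2.2
tcp_pos: [0.4398, 0.2913, 0.1996]
orientation: [-1.038, 1.308, 1.038]
contact_force: [0.8, 0.1, 0.2]
grip_width: 0.0513
```

Request:
play_rows([
  [0.2, 0, 0, 0, 0],
  [0.2, 0, 0, 0, 0],
  [0.2, 0, 0, 0, 0],
])

```text
clock: 2.5
tcp_pos: [0.4375, 0.2946, 0.1994]
orientation: [-1.04, 1.308, 1.041]
contact_force: [-0.2, -1.0, 0.3]
grip_width: 0.0516
```

```bash
cat >> h.py <<'E'
from scipy.spatial.transform import Rotation as Ro
def wrist():
    o=r.get_obs(); p=r.grab_frame("wrist")
    T=np.eye(4);T[:3,:3]=Ro.from_rotvec(o["orientation"]).as_matrix();T[:3,3]=o["tcp_pos"]
    M=np.linalg.inv(T@np.array(p["tool_from_camera"])); p["R"]=M[:3,:3];p["t"]=M[:3,3]
    return p,o
E
python3 - <<'E'
from h import *
p,o=wrist(); print(o["tcp_pos"],o["grip_width"],p["tool_from_camera"],p["vfov"])
cv2.imwrite("pics/w1.png",cv2.resize(p["pixels"],(768,576)))
for u in r.outline_of(p,"brass_nut"):
    m=u["mask"]; hsv=cv2.cvtColor(p["pixels"],cv2.COLOR_BGR2HSV)[m].mean(0).round()
    v,w=np.nonzero(m); c=(w.mean(),v.mean()); print(u["conf"],m.sum(),np.round(c,1),hsv,world(p,*c,0.013).round(4))
E
```

```text
[0.43747038 0.29463152 0.19942247] 0.051552854564029485 [[-1.18947278e-03 -3.02193259e-01  9.53245939e-01 -1.34156050e-01]
 [-6.77167965e-04 -9.53246151e-01 -3.02194171e-01  7.71391224e-02]
 [ 9.99999063e-01 -1.00495935e-03  9.29224752e-04 -1.66639403e-04]
 [ 0.00000000e+00  0.00000000e+00  0.00000000e+00  1.00000000e+00]] 66.6903211931024
0.9 456 [303.4 160.3] [ 15. 247. 179.] [0.4295 0.3582 0.013 ]
0.71 419 [314.2 208.1] [ 16. 250. 172.] [0.4875 0.3608 0.013 ]
0.7 415 [204.5 203.8] [ 88. 246. 139.] [0.4535 0.238  0.013 ]
0.68 413 [252.1 178.3] [ 47. 138. 102.] [0.4365 0.2984 0.013 ]
0.63 480 [229.  110.9] [ 88. 224. 142.] [0.3604 0.2909 0.013 ]
0.54 10151 [ 37.3 277.7] [101. 233.  99.] [0.5001 0.0071 0.013 ]
```

View pics/w1.png

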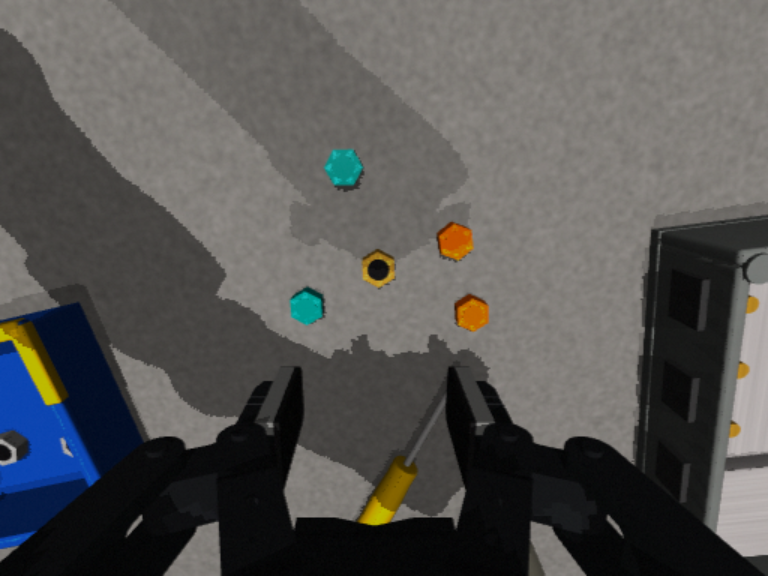

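The wrist view shows the gold nut with its dark bore at (252,178) and its four solid look-alikes around it. Next I measure the hexagon's orientation.

```bash
python3 - <<'E'
from h import *
p,o=wrist()
f,cx,cy=K(p); R,t=p["R"],p["t"]
N=400; s=0.06/N  # world patch 60mm
x0,y0=.4365,.2965
ii,jj=np.meshgrid(np.arange(N),np.arange(N))
X=np.stack([x0+(ii-N/2)*s, y0+(jj-N/2)*s, np.full(ii.shape,.013)],-1)@R.T+t
mp=np.float32(X[...,0]/X[...,2]*f+cx),np.float32(X[...,1]/X[...,2]*f+cy)
im=cv2.remap(p["pixels"],*mp,cv2.INTER_CUBIC); cv2.imwrite("pics/n1.png",im)
hsv=cv2.cvtColor(im,cv2.COLOR_BGR2HSV); m=((hsv[...,1]>110)&(hsv[...,0]<40)).astype(np.uint8)
c,_=cv2.findContours(m,cv2.RETR_EXTERNAL,cv2.CHAIN_APPROX_NONE); c=max(c,key=cv2.contourArea); h=cv2.convexHull(c)[:,0]*s+[x0-.03,y0-.03]
mm=cv2.moments(c); ce=np.array([mm["m10"],mm["m01"]])/mm["m00"]*s+[x0-.03,y0-.03]
W=[(np.ptp(h@[np.cos(a),np.sin(a)]) ) for a in np.radians(range(0,180,5))]
print(ce,np.round(np.array(W)*1e3,1))
for d in range(0,60,5): print(d,round(np.mean([W[(d+k)//5%36] for k in (0,60,120)])*1e3,2))
cv2.imwrite("pics/n1m.png",np.hstack([im,cv2.merge([m*255]*3)]))
E
```

```text
[0.43678341 0.29794651] [29.4 28.9 28.3 27.4 26.6 27.2 27.7 28.1 28.3 28.2 28.1 27.9 27.5 27.
 26.2 25.2 24.6 25.3 26.  26.6 27.1 27.5 27.7 27.8 27.7 27.4 27.  26.4
 26.5 27.5 28.4 29.1 29.6 29.9 29.9 29.8]
0 28.21
5 27.77
10 27.13
15 26.33
20 25.92
25 26.68
30 27.36
35 27.92
40 28.32
45 28.53
50 28.59
55 28.49
```

View pics/n1m.png

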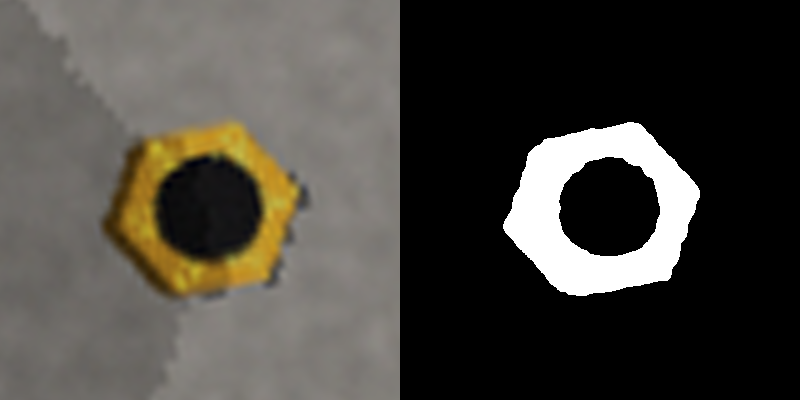

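Request:
play_rows([
  [0.0, 0, 0.003, -0.04, 0.055],
  [0.0, 0, 0.003, -0.08, 0.055],
  [0.0, 0, 0.003, -0.12, 0.055],
  [0.0, 0, 0.003, -0.145, 0.055],
  [0.0, 0, 0.003, -0.145, 0.055],
])

```text
clock: 3.15
tcp_pos: [0.4354, 0.2958, 0.0513]
orientation: [-1.083, 1.292, 1.083]
contact_force: [1.1, -0.6, -0.0]
grip_width: 0.0424
```

```bash
python3 - <<'E'
from h import *
p,o=wrist(); print(o["tcp_pos"],o["grip_width"],o["contact_force"])
cv2.imwrite("pics/w2.png",cv2.resize(p["pixels"],(768,576)))
E
```

```text
[0.43540175 0.29575538 0.05125867] 0.04238432166337136 [ 1.09990873 -0.60960952 -0.01824294]
```

View pics/w2.png

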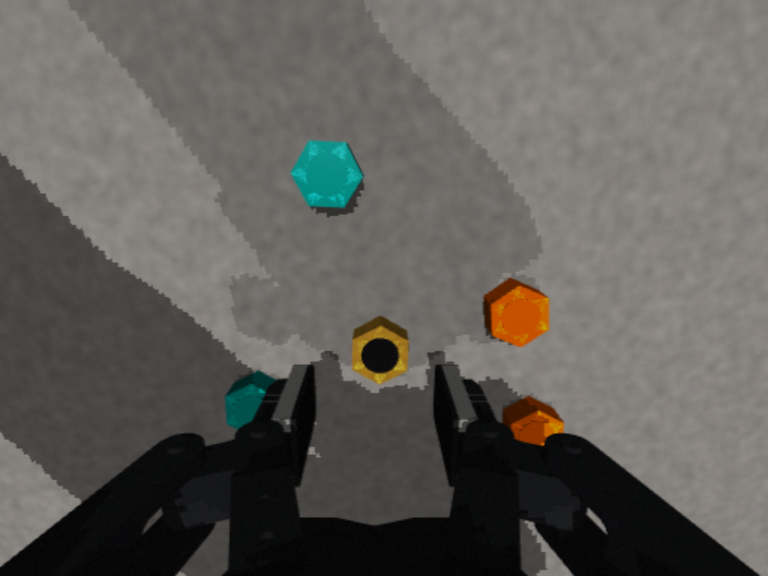

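```bash
python3 - <<'E'
from h import *
p,o=wrist(); print(o["tcp_pos"],world(p,253.3,236.7,.013), p["z_map"][236,253],world(p,253,222))
E
```

```text
[0.43679042 0.29649336 0.05327621] [0.44005047 0.29846631 0.013     ] 0.18992123 [0.42970406 0.30003057 0.01340937]
```

Request:
play_rows([
  [0.0, 0.002, 0.002, -0.02, 0],
  [0.0, 0.002, 0.002, -0.035, 0],
  [0.0, 0.002, 0.002, -0.042, 0],
  [0.0, 0.002, 0.002, -0.042, 0],
], force=30)

```text
clock: 3.65
tcp_pos: [0.4404, 0.2989, 0.013]
orientation: [-1.08, 1.285, 1.08]
contact_force: [-0.5, -0.4, 0.5]
grip_width: 0.043
```

Request:
play_rows([
  [-0.7, 0, 0, 0, 0],
  [-0.7, 0, 0, 0, 0],
  [-0.7, 0, 0, 0, 0],
  [-0.7, 0, 0, 0, 0],
  [-0.7, 0, 0, 0, 0],
  [-0.7, 0, 0, 0, 0],
], force=40)

```text
clock: 4.25
tcp_pos: [0.4409, 0.2991, 0.0137]
orientation: [-1.08, 1.284, 1.08]
contact_force: [-0.8, -0.3, 7.4]
grip_width: 0.0224
```

```bash
python3 - <<'E'
from h import *
p,o=wrist(); print(o["tcp_pos"],o["grip_width"],o["contact_force"])
cv2.imwrite("pics/w3.png",cv2.resize(p["pixels"],(768,576)))
E
```

```text
[0.44086665 0.29907447 0.01365064] 0.02239001158072345 [-0.77059706 -0.30803117  7.41875314]
```

View pics/w3.png

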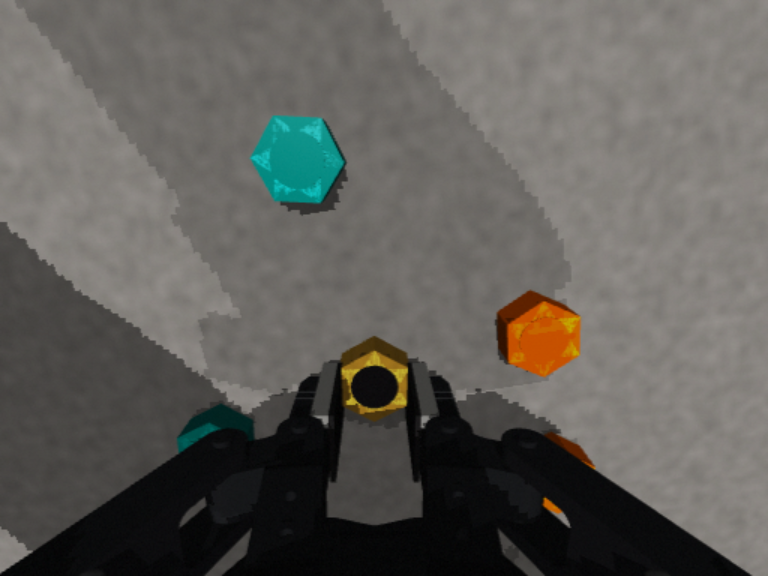

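Request:
play_rows([
  [-0.7, 0, 0, 0.03, 0],
  [-0.7, 0, 0, 0.07, 0],
  [-0.7, 0, 0, 0.11, 0],
  [-0.7, 0, -0.02, 0.12, -0.1],
  [-0.7, 0.004, -0.06, 0.12, -0.2],
  [-0.7, 0.008, -0.105, 0.12, -0.3],
  [-0.7, 0.012, -0.15, 0.12, -0.4],
  [-0.7, 0.017, -0.2, 0.12, -0.5],
  [-0.7, 0.021, -0.248, 0.12, -0.61],
  [-0.7, 0.025, -0.293, 0.12, -0.61],
])

```text
clock: 5.3
tcp_pos: [0.465, 0.0034, 0.133]
orientation: [-0.612, 1.481, 0.612]
contact_force: [1.1, -0.1, -0.1]
grip_width: 0.0224
```

Request:
play_rows([
  [-0.7, 0, 0, 0, 0],
  [-0.7, 0, 0, 0, 0],
])

```text
clock: 5.5
tcp_pos: [0.4652, 0.0045, 0.1328]
orientation: [-0.613, 1.482, 0.613]
contact_force: [0.2, 0.5, -0.4]
grip_width: 0.0224
```

```bash
python3 - <<'E'
from h import *
p,o=wrist(); print(o["tcp_pos"],o["grip_width"],o["contact_force"],Ro.from_rotvec(o["orientation"]).as_matrix().round(3).tolist())
cv2.imwrite("pics/w4.png",cv2.resize(p["pixels"],(768,576)))
for u in r.outline_of(p,"steel_nut_a"):
    m=u["mask"];v,w=np.nonzero(m); c=(w.mean(),v.mean()); print("st",u["conf"],m.sum(),np.round(c,1),world(p,*c,0.018).round(4))
for l in("tote_tab","tote_foot","tote_corner","tote"): print(l,[(q.round(),c,world(p,*q).round(3)) for q,c in pp(p,l) if 0<=q[0]<512 and 0<=q[1]<384])
E
```

```text
[0.46519205 0.00454482 0.13275556] 0.02236373972278554 [ 0.22779634  0.46039763 -0.39431001] [[0.001, -0.706, 0.708], [0.0, 0.708, 0.706], [-1.0, -0.0, 0.001]]
st 0.95 480 [199.5 247.2] [ 0.4659 -0.0623  0.018 ]
st 0.89 652 [303.7 233.7] [0.5252 0.0163 0.018 ]
st 0.69 115 [250.9 280.8] [ 0.526  -0.0538  0.018 ]
tote_tab []
tote_foot [(array([250., 112.]), 0.74, array([0.413, 0.058, 0.067]))]
tote_corner [(array([249., 121.]), 0.92, array([0.417, 0.053, 0.067]))]
tote [(array([250., 228.]), 0.63, array([0.454, 0.017, 0.124]))]
```

View pics/w4.png

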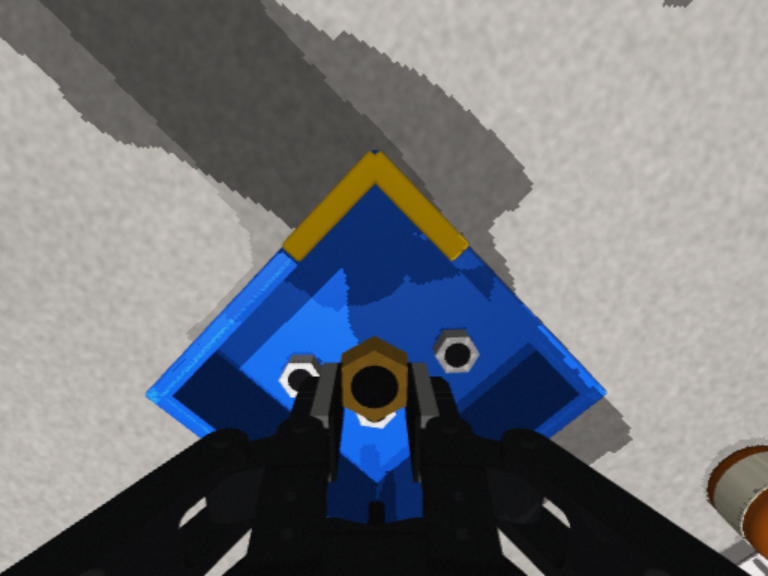

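Request:
play_rows([
  [-0.7, 0, 0, -0.035, 0],
  [-0.7, 0, 0, -0.07, 0],
  [-0.7, 0, 0, -0.09, 0],
  [-0.7, 0, 0, -0.1, 0],
  [-0.7, 0, 0, -0.1, 0],
  [-0.1, 0, 0, -0.1, 0],
  [-0.1, 0, 0, -0.1, 0],
  [-0.1, 0, 0, -0.1, 0],
  [-0.1, 0, 0, -0.1, 0],
])

```text
clock: 6.7
tcp_pos: [0.4656, 0.0056, 0.033]
orientation: [-0.615, 1.48, 0.615]
contact_force: [-0.2, 0.5, 1.0]
grip_width: 0.0384
```

Request:
play_rows([
  [-0.1, 0, 0, 0.04, 0],
  [-0.1, 0, 0, 0.08, 0],
  [-0.1, 0, 0, 0.12, 0],
  [0, 0, 0, 0.16, 0],
  [0, 0, 0, 0.19, 0],
  [0, 0, 0, 0.19, 0],
  [0, 0, 0, 0.19, 0],
])

```text
clock: 7.4
tcp_pos: [0.4652, 0.0056, 0.2229]
orientation: [-0.615, 1.48, 0.615]
contact_force: [-0.3, -0.6, -0.8]
grip_width: 0.0425
```

```bash
python3 - <<'E'
from h import *
p,o=wrist(); print(o["tcp_pos"],o["grip_width"],o["contact_force"])
cv2.imwrite("pics/w5.png",cv2.resize(p["pixels"],(768,576)))
for l in("tote_tab","tote_foot","tote_corner"): print(l,[(q.round(),c,world(p,*q).round(3)) for q,c in pp(p,l) if 0<=q[0]<512 and 0<=q[1]<384])
p=r.grab_frame("top"); cv2.imwrite("pics/t5.png",cv2.resize(p["pixels"][150:300,150:350],(800,600)))
for p in (p,):
    C=cloud(p); hsv=cv2.cvtColor(p["pixels"],cv2.COLOR_BGR2HSV)
    m=(hsv[...,2]<70)&(abs(C[...,0]-.567)<.05)&(abs(C[...,1]+.098)<.05)&(C[...,2]>.08)
    print("tab pts",m.sum(),C[m].mean(0),C[m].min(0),C[m].max(0))
E
```

```text
[0.46522861 0.00559472 0.22286874] 0.04246881164127038 [-0.33389068 -0.64575778 -0.7926437 ]
tote_tab [(array([246., 325.]), 0.78, array([ 0.557, -0.09 ,  0.114]))]
tote_foot [(array([248., 112.]), 0.85, array([0.412, 0.057, 0.067])), (array([245., 233.]), 0.72, array([ 0.514, -0.049,  0.018]))]
tote_corner [(array([252., 118.]), 0.87, array([0.419, 0.056, 0.067]))]
tab pts 92 [ 0.56268754 -0.09499475  0.110203  ] [ 0.55008135 -0.10874425  0.08200213] [ 0.5800783  -0.08090889  0.11823216]
```

View pics/w5.png

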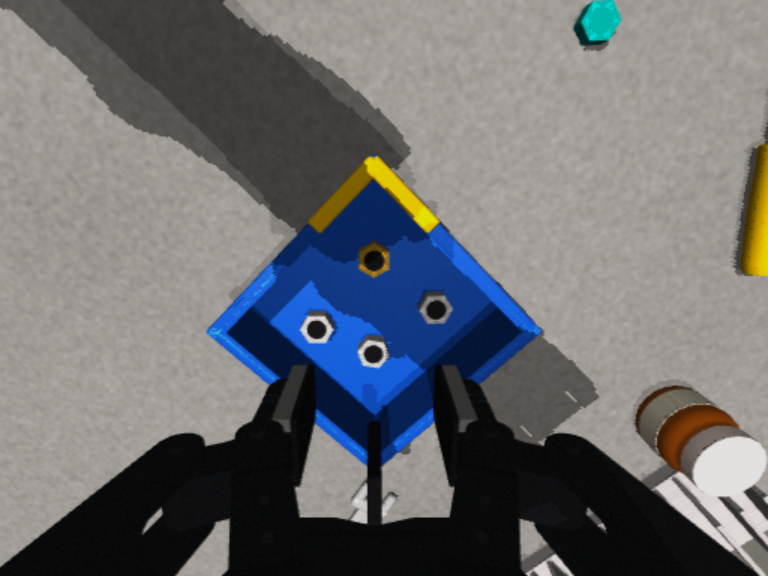

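View pics/t5.png

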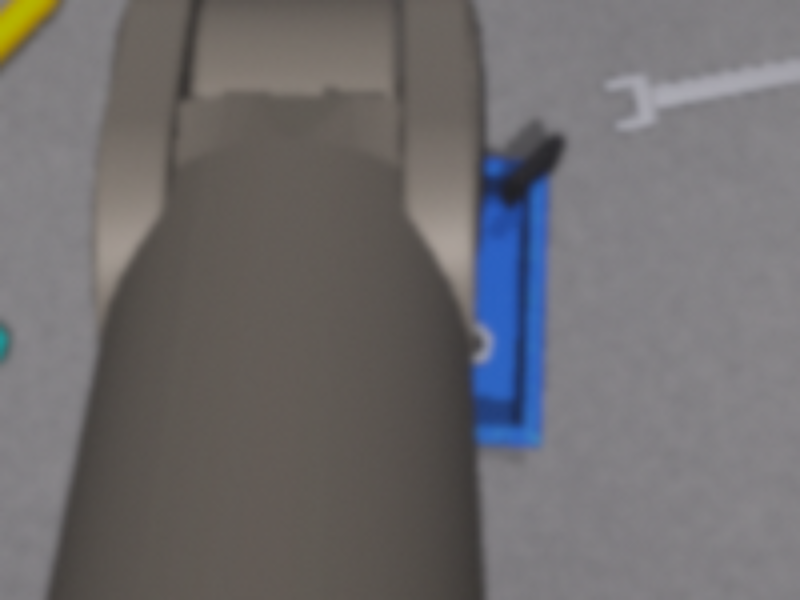

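The brass nut lies flat in the tote at (374,260), with the three steel nuts at (317,328), (372,352) and (435,308). The tab lies along the jaws' mid-plane at column 375. Next I move over the tab.

Request:
play_rows([
  [0, 0.03, -0.03, 0, 0],
  [0, 0.06, -0.06, 0, 0],
  [0, 0.09, -0.09, 0, 0],
  [0, 0.101, -0.102, -0.02, 0],
  [0, 0.101, -0.102, -0.06, 0],
  [0, 0.101, -0.102, -0.07, 0],
  [0, 0.101, -0.102, -0.07, 0],
])

```text
clock: 8.35
tcp_pos: [0.5642, -0.0962, 0.1502]
orientation: [-0.614, 1.487, 0.617]
contact_force: [0.5, -0.7, 0.8]
grip_width: 0.0429
```

```bash
python3 - <<'E'
from h import *
p,o=wrist(); print(o["tcp_pos"],o["grip_width"],o["contact_force"])
cv2.imwrite("pics/w6.png",cv2.resize(p["pixels"],(768,576)))
for n in("scene",):
  p=r.grab_frame(n); cv2.imwrite("pics/s6.png",cv2.resize(p["pixels"][120:270,150:350],(800,600)))
E
```

```text
[ 0.56422857 -0.09616989  0.15017549] 0.04287289341859843 [ 0.45078331 -0.68127972  0.76609821]
```

View pics/w6.png

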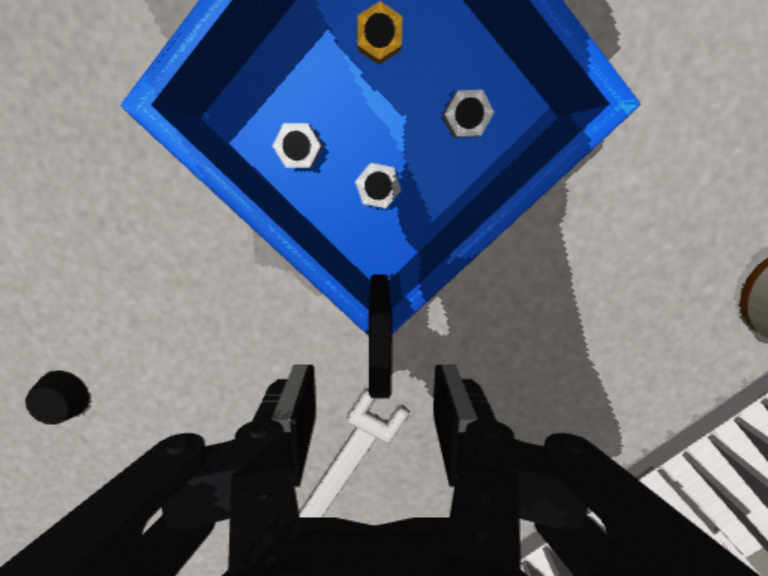

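View pics/s6.png

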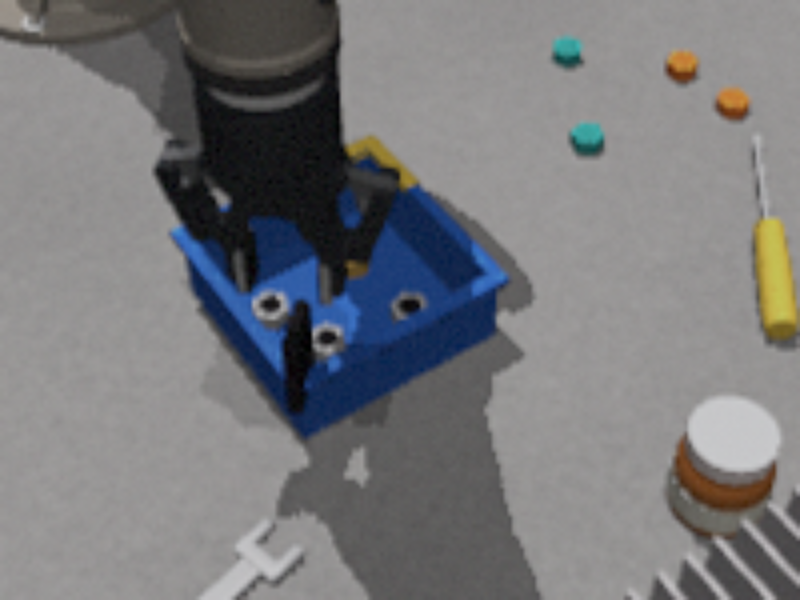

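```bash
python3 - <<'E'
from h import *
p,o=wrist(); print(o["tcp_pos"])
for v in (278,300,320): print(world(p,253,v/1.5,.115), world(p,253,v/1.5))
C=cloud(p); g=C[...,2]; m=(np.abs(g-.115)<.004); m[300:]=0; m[:,:220]=0; m[:,290:]=0
v,u=np.nonzero(m); print(len(v),v.min(),v.max(),u.min(),u.max()); q=C[m]; d=(q[:,0]-q[:,1])/2**.5; s=(q[:,0]+q[:,1]); print(d.min(),d.max(),s.min(),s.max(),(o["tcp_pos"][0]-o["tcp_pos"][1])/2**.5,o["tcp_pos"][:2].sum())
E
```

```text
[ 0.56636301 -0.09633368  0.15305499]
[ 0.54515524 -0.07190741  0.115     ] [ 0.55449256 -0.08022483  0.06703785]
[ 0.55181059 -0.07849403  0.115     ] [ 0.55398227 -0.08046408  0.10569271]
[ 0.55804726 -0.08466629  0.115     ] [ 0.55815789 -0.08476787  0.11458957]
865 203 260 243 258
0.4485403897224722 0.4882492501151581 0.4643957132226478 0.47837198157274124 0.4685973246712641 0.4700293222134732
```

Request:
play_rows([
  [0, 0, 0, -0.03, 0],
  [0, 0, 0, -0.055, 0],
  [0, 0, 0, -0.068, 0],
  [0, 0, 0, -0.068, 0],
  [0, 0, 0, -0.068, 0],
])

```text
clock: 9.0
tcp_pos: [0.567, -0.0967, 0.0855]
orientation: [-0.616, 1.48, 0.615]
contact_force: [-0.1, 0.2, 1.0]
grip_width: 0.0427
```

Request:
play_rows([
  [-0.95, 0, 0, 0, 0],
  [-0.95, 0, 0, 0, 0],
  [-0.95, 0, 0, 0, 0],
  [-0.95, 0, 0, 0, 0],
  [-0.95, 0, 0, 0, 0],
  [-0.95, 0, 0, 0, 0],
  [-0.95, 0, 0, 0, 0],
], force=40)

```text
clock: 9.7
tcp_pos: [0.5669, -0.0967, 0.0854]
orientation: [-0.615, 1.48, 0.615]
contact_force: [-1.5, 0.6, 6.5]
grip_width: 0.0095
```

```bash
python3 - <<'E'
from h import *
p,o=wrist(); print(o["tcp_pos"],o["grip_width"],o["contact_force"],o["moment"])
cv2.imwrite("pics/w7.png",cv2.resize(p["pixels"],(768,576)))
E
```

```text
[ 0.5669439  -0.09665562  0.08542137] 0.009474778676236764 [-1.53345714  0.55892939  6.51944064] [ 0.07623871  0.19969435 -0.00212821]
```

View pics/w7.png

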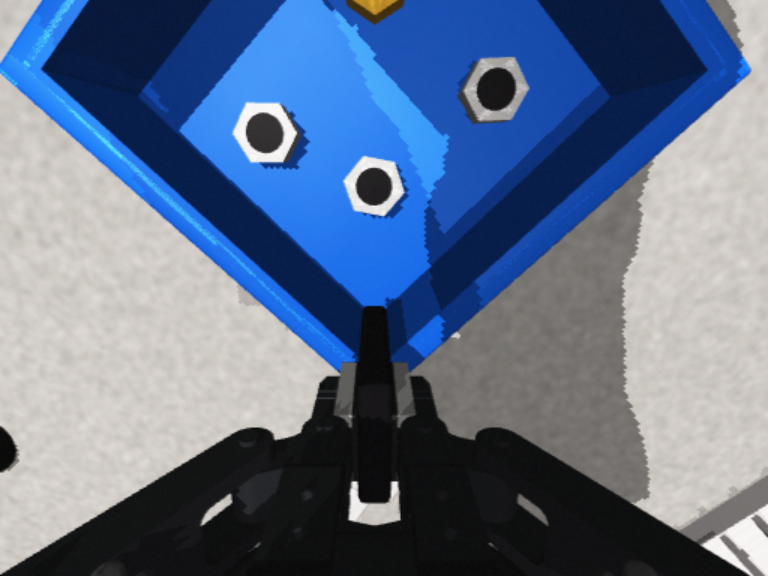

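Request:
play_rows([
  [-0.95, -0.001, 0.001, 0.004, 0],
  [-0.95, -0.003, 0.003, 0.009, 0],
  [-0.95, -0.005, 0.005, 0.014, 0],
  [-0.95, -0.0064, 0.0064, 0.0187, 0],
  [-0.95, -0.008, 0.008, 0.0225, 0],
  [-0.95, -0.01, 0.01, 0.027, 0],
  [-0.95, -0.012, 0.012, 0.032, 0],
  [-0.95, -0.014, 0.014, 0.0364, 0],
  [-0.95, -0.014, 0.014, 0.0364, 0],
])

```text
clock: 10.65
tcp_pos: [0.5521, -0.0822, 0.1213]
orientation: [-0.615, 1.481, 0.615]
contact_force: [0.5, -0.1, -2.8]
grip_width: 0.0095
```

```bash
python3 - <<'E'
from h import *
p,o=wrist(); print(o["tcp_pos"],o["grip_width"],o["contact_force"],o["moment"])
a=p["pixels"]
p=r.grab_frame("scene"); cv2.imwrite("pics/ws8.png",np.hstack([cv2.resize(a,(400,300)),cv2.resize(p["pixels"][120:270,150:350],(400,300))]))
E
```

```text
[ 0.5521309  -0.08219002  0.12134445] 0.00951417349479011 [ 0.45738526 -0.09817333 -2.79934914] [-0.03087517 -0.01324671  0.00457838]
```

View pics/ws8.png

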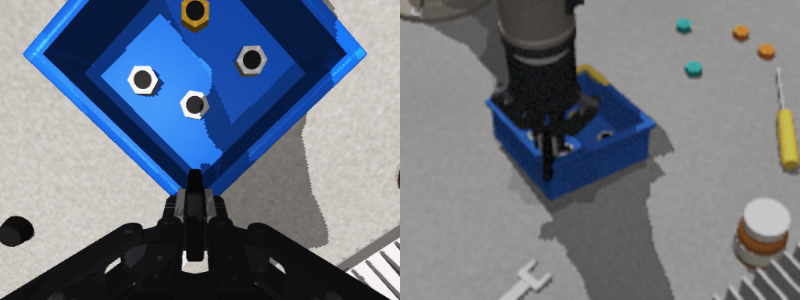

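Request:
play_rows([
  [-0.95, -0.0015, 0.0015, 0.0034, 0],
  [-0.95, -0.003, 0.003, 0.0068, 0],
  [-0.95, -0.005, 0.005, 0.0102, 0],
  [-0.95, -0.007, 0.007, 0.0135, 0],
  [-0.95, -0.0086, 0.0086, 0.0168, 0],
  [-0.95, -0.0105, 0.0105, 0.02, 0],
  [-0.95, -0.0124, 0.0124, 0.0232, 0],
  [-0.95, -0.0143, 0.0143, 0.0263, 0],
  [-0.95, -0.0163, 0.0163, 0.0294, 0],
  [-0.95, -0.0182, 0.0182, 0.0325, 0],
])

```text
clock: 11.75
tcp_pos: [0.5336, -0.0642, 0.1534]
orientation: [-0.615, 1.482, 0.615]
contact_force: [-0.5, -1.1, -3.4]
grip_width: 0.0092
```

Request:
play_rows([
  [-0.95, -0.002, 0.002, 0.0029, 0],
  [-0.95, -0.0042, 0.0042, 0.0058, 0],
  [-0.95, -0.0063, 0.0063, 0.0087, 0],
  [-0.95, -0.0085, 0.0085, 0.0116, 0],
  [-0.95, -0.0106, 0.0106, 0.0144, 0],
  [-0.95, -0.0129, 0.0129, 0.017, 0],
  [-0.95, -0.0151, 0.0151, 0.0196, 0],
  [-0.95, -0.0174, 0.0174, 0.0222, 0],
  [-0.95, -0.0197, 0.0197, 0.0248, 0],
  [-0.95, -0.022, 0.022, 0.0274, 0],
])

```text
clock: 12.75
tcp_pos: [0.5117, -0.0422, 0.1808]
orientation: [-0.615, 1.482, 0.615]
contact_force: [0.4, -0.3, -3.2]
grip_width: 0.0095
```

Request:
play_rows([
  [-0.95, 0, 0, 0, 0],
  [-0.95, 0, 0, 0, 0],
  [-0.95, 0, 0, 0, 0],
  [-0.95, 0, 0, 0, 0],
  [-0.95, 0, 0, 0, 0],
])

```text
clock: 13.25
tcp_pos: [0.5119, -0.0424, 0.1805]
orientation: [-0.615, 1.482, 0.615]
contact_force: [0.7, 0.2, -3.2]
grip_width: 0.0092
```

```bash
cat > chk.py <<'E'
from h import *
import sys
k=sys.argv[1]
p,o=wrist(); print(o["clock"],o["tcp_pos"],o["grip_width"],o["contact_force"],o["moment"])
cv2.imwrite(f"pics/w{k}.png",cv2.resize(p["pixels"],(768,576)))
ps=r.grab_frame("scene"); cv2.imwrite(f"pics/s{k}.png",cv2.resize(ps["pixels"][100:270,130:360],(800,590)))
pt=r.grab_frame("top"); cv2.imwrite(f"pics/t{k}.png",cv2.resize(pt["pixels"],(768,576)))
for n,q in (("w",p),("s",ps)):
    C=cloud(q); hsv=cv2.cvtColor(q["pixels"],cv2.COLOR_BGR2HSV)
    b=(hsv[...,0]>100)&(hsv[...,0]<130)&(hsv[...,1]>120)
    # floor plane by ransac over blue points
    P=C[b]; best=None; rng=np.random.default_rng(0)
    for _ in range(600):
        a=P[rng.choice(len(P),3,False)]; nn=np.cross(a[1]-a[0],a[2]-a[0]); L=np.linalg.norm(nn)
        if L<1e-5: continue
        nn/=L; nn*=np.sign(nn[2])
        if nn[2]<.7: continue
        c=(abs((P-a[0])@nn)<.002).sum()
        if best is None or c>best[0]: best=(c,nn,a[0])
    if best: print(n,best[0],len(P),"tilt",np.degrees(np.arccos(best[1][2])),"normal",best[1])
    for l in("brass_nut","steel_nut_a"):
        for u in r.outline_of(q,l):
            v,w=np.nonzero(u["mask"]); print(n,l,u["conf"],len(v),np.round((w.mean(),v.mean()),0),np.median(C[u["mask"]],0).round(3))
    for l in("tote_corner","tote_foot"): print(n,l,[(x.round(),c) for x,c in pp(q,l)])
E
python3 chk.py 9
```

```text
13.25 [ 0.51187663 -0.04242363  0.18052668] 0.009209283416953455 [ 0.69284933  0.19787481 -3.22111916] [ 0.06883516 -0.02063287  0.02724592]
w 24731 52162 tilt 29.140315656859794 normal [-0.34546437  0.34318326  0.8734298 ]
w brass_nut 0.96 679 [250.  52.] [0.424 0.047 0.028]
w steel_nut_a 0.69 809 [251.  79.] [0.441 0.03  0.04 ]
w steel_nut_a 0.63 778 [280.  79.] [0.459 0.048 0.04 ]
w steel_nut_a 0.57 857 [221.  77.] [0.421 0.013 0.039]
w steel_nut_a 0.29 205 [239. 333.] [ 0.645 -0.193  0.006]
w tote_corner [(array([250.,  43.]), 0.62)]
w tote_foot [(array([249.,  42.]), 0.92)]
s 279 13741 tilt 13.499655122641844 normal [-0.2043981   0.11276267  0.97237133]
s brass_nut 0.62 52 [332. 146.] [0.493 0.357 0.01 ]
s brass_nut 0.48 60 [296. 154.] [0.46  0.231 0.01 ]
s brass_nut 0.31 589 [194. 279.] [ 0.657 -0.24   0.005]
s tote_corner [(array([242., 169.]), 0.65)]
s tote_foot [(array([240., 170.]), 0.74), (array([231., 161.]), 0.59)]
```

View pics/w9.png

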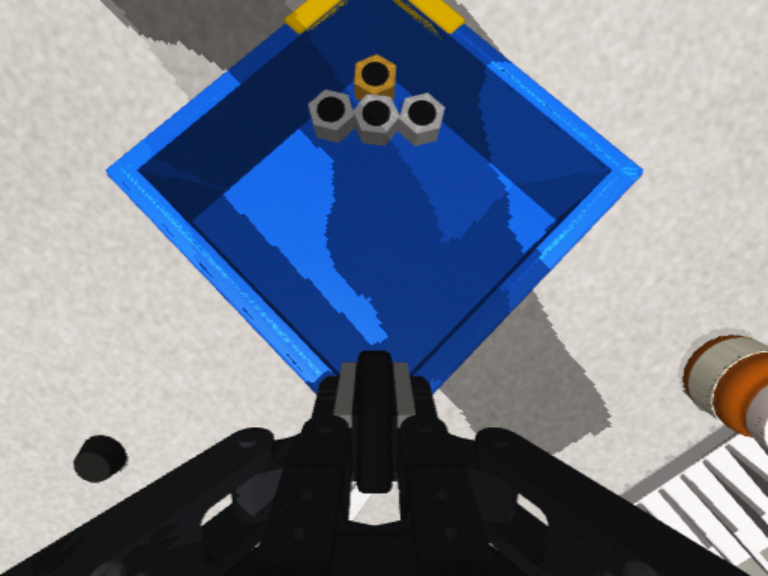

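View pics/s9.png

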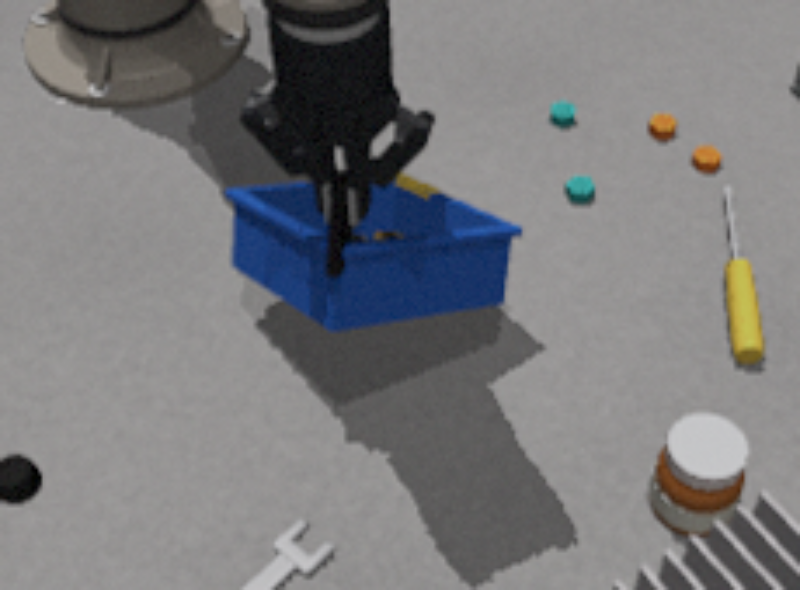

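View pics/t9.png

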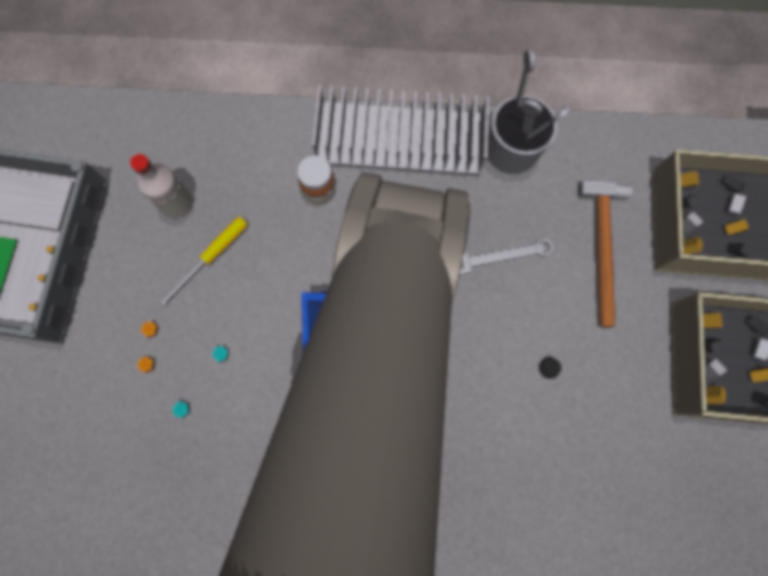

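All four nuts sit in the yellow corner, with brass at (375,75) and the steels at (331,110), (376,113) and (422,111) in the wrist view. The floor plane tilts 29.1° towards the corner. The bystanders are at the same pixels as before. I hold for a second to check that everything is still.

Request:
play_rows([
  [-0.95, 0, 0, 0, 0],
  [-0.95, 0, 0, 0, 0],
  [-0.95, 0, 0, 0, 0],
  [-0.95, 0, 0, 0, 0],
  [-0.95, 0, 0, 0, 0],
  [-0.95, 0, 0, 0, 0],
  [-0.95, 0, 0, 0, 0],
  [-0.95, 0, 0, 0, 0],
  [-0.95, 0, 0, 0, 0],
  [-0.95, 0, 0, 0, 0],
])

```text
clock: 14.8
tcp_pos: [0.5119, -0.0424, 0.1806]
orientation: [-0.615, 1.482, 0.615]
contact_force: [0.0, 0.2, -3.0]
grip_width: 0.0097
```

```bash
python3 chk.py 10 | head -8; python3 -c "
import cv2,numpy as np
a=cv2.imread('pics/w9.png').astype(int);b=cv2.imread('pics/w10.png').astype(int);print('mean diff',abs(a-b).mean(),(abs(a-b).max(2)>40).sum())
a=cv2.imread('pics/t0.png') if 0 else cv2.resize(cv2.imread('pics/top0.png'),(768,576)).astype(int);b=cv2.imread('pics/t10.png').astype(int)
m=(abs(a-b).max(2)>60);n,l,s,c=cv2.connectedComponentsWithStats(m.astype(np.uint8));print([x.tolist() for x in s[1:] if x[4]>30])"
```

```text
14.8 [ 0.51190091 -0.04236213  0.18062475] 0.00974993462069779 [ 0.04601358  0.20484525 -3.02705778] [ 0.05641208 -0.05310109 -0.03892878]
w 24723 52068 tilt 29.13439493034439 normal [-0.34811207  0.34036814  0.87348012]
w brass_nut 0.68 645 [250.  51.] [0.424 0.047 0.028]
w steel_nut_a 0.82 821 [250.  79.] [0.441 0.03  0.04 ]
w steel_nut_a 0.81 824 [221.  77.] [0.422 0.013 0.039]
w steel_nut_a 0.57 783 [281.  79.] [0.46  0.048 0.04 ]
w tote_corner [(array([249.,  45.]), 0.72)]
w tote_foot [(array([250.,  41.]), 0.74)]
mean diff 0.9724656093267747 790
[[335, 251, 20, 25, 200], [270, 280, 153, 175, 11119], [432, 285, 18, 185, 1016], [358, 293, 74, 101, 1368], [176, 355, 15, 14, 162], [172, 403, 14, 14, 151], [415, 481, 23, 95, 836], [220, 524, 39, 52, 1090], [254, 569, 9, 7, 43]]
```

```bash
python3 -c "
from bench import r
print(r.hand_in())"
```

```text
the job is handed in; nothing more can be done
None
```

I dropped the brass nut into the tote, then lifted the tote by its black tab until all four nuts slid into the yellow corner. I handed the job in at about 15 s with the gripper still holding the tote tilted.

- **Nut choice:** I took the only gold nut with a bore; the four orange and teal look-alikes around it are solid.
- **Tilt:** the tote floor measured 29.1° from the wrist depth image, leaning straight at the yellow corner. It was unchanged 1.5 s later. The scene camera's own plane fit came out at 13.5°, but on only 279 of about 13,700 points because the inside of the tote was hidden, so I disregarded it.
- **Nuts:** the brass one sits against both walls of the corner. The three steel ones are packed right behind it in a row from wall to wall. None had moved more than about 1 mm between the two checks.
- **Grip and position:** the tab was held at about 9.5 mm opening, and the wrist carried about 3 N. I worked out the lift so the tote would pivot on its yellow corner, and the nut positions fit that corner being where it stood.
- **Everything else:** comparing top views, the only change apart from the tote, arm and shadows was the brass nut gone from the bench. The arm hid a little of the top view, including one end of the wrench, which showed in its usual place in the scene view.

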